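Click the indexing fixture round to the tall post and lock it

ROBOT

A 6-joint arm with a two-finger parallel gripper is mounted at the origin on the work surface. World frame = base frame: x ahead of the robot, y to its left, z up, the work surface at z = 0. Lengths are in mm, angles in rad, forces in N, time in s.
With the tool pointing down it reaches from about 275 to 850 mm from the base axis. Payload 5.2 kg.
Tool frame: the origin (TCP) lies midway between the tips of the shut fingers; the grasp point (between the pads) lies 19 mm behind it (r.hold_point_z is the distance from the TCP to the grasp point, in mm); z points along the fingers, y is the line along which they close (so a half turn about z gives the same grasp; the last joint's range is limited). The gripper opens to 85 mm and grips with 20 to 120 N. Pads are 22 mm wide; open, the fingers measure 114 mm over their backs; the gripper's body (76 mm by 85 mm) begins 54 mm behind the grasp point. The pads swing forward as they close: fully open they stand 13 mm farther back than shut.
Start: joints at [0.907, 0.259, 1.535, -0, 1.348, -0.203], TCP at [244.546, 492.648, 231.31] pointing down, gripper open.
Joint ranges: [-3.14, 3.14], [-0.91, 2.08], [0.19, 2.58], [-1.22, 4.36], [0.22, 2.71], [-3.12, 3.12]. Speed limits (rad/s): [2.57, 2.57, 3.14, 3.14, 3.14, 3.14].

INTERFACE

Orientations are given as a unit quaternion [w, x, y, z].
In Python, from plant import r, kinematics, eyes, search_frame, trace gives the robot as it stands. Calls block until the motion is done:
- r.reach(position, orientation): joint-space move of the TCP to a pose.
- r.move_l(position, orientation=None, rate=150, guard=None): straight line of the TCP; orientation=None keeps the orientation; rate is the mean speed in mm/s. With guard (N) it stops when the force on the tool has changed by that much, and returns True; else False.
- r.movej(angles): joint-space move.
- r.grip(opening): opening from 0.0 (shut) to 1.0 (fully open); the grip force is fixed at half the most; returns when the fingers have stopped.
- r.pause(seconds).
- kinematics.solve_ik(position, orientation): joint angles nearest the present ones, or None.
- r.get_obs(): the state.
- eyes.snapshot(name): name is "scene" or "top" or "wrist"; returns the picture (420x560x3 uint8, blue, green, red); there is no depth.
- eyes.camera_info(name): a dict with "intrinsics" (3x3 intrinsics, pixels), "R" (3x3) and "t" (3): a world point X has camera coordinates R X + t. Camera axes: x right, y down, z forward; pixel columns grow to the right and rows downward; lengths in mm; the calibration is good to about 2 mm. A picture is of the moment at which its call begins: read the wrist's pose just before it. camera_info takes no time and is no camera call; for the wrist camera it gives the pose at the moment of the call.
A pose or a line that the arm cannot do raises r.Unreachable and nothing moves.
- r.sign_off(): hands the job in; it is judged then, once.
Trained networks look in the newest picture that a camera, given by its name, has taken for a name from the list of things; names that differ only in an ending like _2 or _b are one class to them, and where a whole thing is asked for, a point or a joint stands for the part that bears it (a point fixed in the world has none). Each returns a list of dicts, best first, with "confidence" (0 to 1); they miss things now and then, are a little off and sometimes report something else, mostly with a low value. They report only what shows in the picture. A call takes as long as a camera call.
- search_frame(camera, query): "rect" ([centre column, centre row, width, height] in pixels, round what is visible of it).
- trace(camera, query): "mask" (420x560 bool, what is visible of it) and "rect" ([centre column, centre row, width, height] in pixels, round what is visible of it).
The state is a dict: "clock": time; "joint_positions": joint angles; "dq": joint speeds; "joint_torque": joint torques, N m; "tool_pos": TCP position; "tool_rot": TCP orientation; "ft_force": force on the tool from outside, world axes, zero at the start; "torque": the same for the moment, N m; "opening": opening from 0.0 (shut) to 1.0 (fully open); "grasp_force": force on a finger pad.
Only numpy, scipy, OpenCV 4.12 (cv2) and the standard library are available. Lean on these libraries where they do the work, as an engineer would, in place of code of your own. Each camera call takes 0.05 s, during which the arm holds its last target. There are 200 camera calls.

TASK

Click the fixture's thumb lever one notch at a time, letting it spring back after each click, until the ear of the core insert points at the tall ball-headed post, then push the lock bolt fully home. Work lever and bolt gently, never leaning hard on their stops (stay under 20 N), do not turn the turntable by hand, and leave everything else on the bench where it is.

Things in the scene. Friction and masses are not known exactly. Their poses are not given: they have to be found in the camera images.
- fixture: indexing fixture, fixed to the bench. Origin: on the bench surface, on the vertical axis of its turntable; z up; lever on the -x side, lock bolt on the +y side, posts on the +x +y side. Steel base plate x -120 to +105, y -125 to +135 mm, its top at z 16. Coordinates in the other entries are in this frame, mm. No more than 20 N on any part of it
- turntable (a joint): angle (rad) of the round turntable about the vertical axis; near 0 at the start, grows CLOCKWISE seen from above. 0.314 rad (18 deg) per notch, spring detent. A full stroke of the thumb lever advances it by one notch; it cannot go back. Disc 88 mm diameter, z 36 to 46, with a dark round core insert 60 mm diameter up to z 70. The robot must not touch it
- ear_tip (a point): tip of the single bright ear that sticks out of the core insert, 50 mm from the axis, z 51; it turns with the turntable. At the start it points to the fixture's +y side
- tall_post: setting post with a ball head of 24 mm, 78 mm high in all; origin at its foot on the base plate (z 16). It is fixed on the plate, 72 mm from the axis, 2, 3 or 4 notches clockwise of where the ear starts (neighbouring posts stand one notch apart). When the ear points at it, ear tip and post are 22 mm apart horizontally
- short_post_a: short setting post, 28 mm high, flat head of 11 mm; fixed on the plate 72 mm from the axis on another of those three places
- short_post_b: the same kind of short post, on the remaining place
- pad_rest (a point): fixed point of the fixture: where the thumb lever's arm has its centre line, 85 mm from the axis, at rest (bearing 195.6 deg from fixture +x: x -82, y -23), z 43. A black upright pad is screwed to the arm here on its trailing (fixture -y) side: 30 mm wide along the arm, 10 thick, z 23 to 63. The stem's setting varies and is not measured: the face to press lies 16 to 40 mm behind this point. 50 mm free beyond
- lever_axis (a point): fixed point of the fixture on the vertical axis about which both thumb lever and turntable turn, at the height of the lever's arm (z 20; the arm is a dark flat bar, z 18 to 23). The pad swings on an arc about this axis, so a long-set pad also moves a little sideways while pressed: a finger should follow the arc or slide on the smooth pad; dragging on it raises the force
- pad_stop (a point): fixed point of the fixture: where pad_rest's point of the arm arrives at the rubber end stop, 21 mm on, clockwise about the axis. Press the pad's face from pad_rest towards here. The notch clicks over after about 19 mm. Force at the pad: 2.5 N, then up to 8 N as the notch is overcome, less, then a steep rise at the stop (about 12 N/mm): 11 to 14 N means stop. Only when sprung fully back does it pick up the next notch
- lock_bolt (a joint): travel (m) of the lock bolt: 0 to 0.004 at the start (withdrawn), 0.015 fully home, where its head meets a firm rubber stop (about 8 N/mm; 8 to 12 N means home). It slides along the fixture's -y, towards the turntable axis, with about 3 N friction, stays where left; its nose then locks the turntable. Not more than 20 N on it
- bolt_head (a point): centre of the outer (fixture +y) face of the lock bolt's upright head, at x 0, y 114 minus the travel, z 45. The head is 28 mm wide (x), 12 mm thick (y) and reaches from z 20 to 58. Push this face towards fixture -y
- dowel: loose steel dowel, 18 mm diameter, 32 mm high, standing on the far right of the fixture's base plate (from the robot); origin under its centre. Leave alone
- bush: loose round brass bush (28 mm diameter, 20 mm high) standing at the right edge of the base plate; origin under its centre. Leave alone
- guide_pillar: flanged steel guide pillar standing on the bench, 48 mm flange, 90 mm high; origin under its centre. Leave alone
- hex_key: dark L-shaped hex key lying on the bench, 110 mm long. Leave alone
- paste_jar: round jar of paste, 64 mm diameter, 55 mm high. Leave alone
- round_blank: dark steel disc, 70 mm diameter, 30 mm high. Leave alone
- wrench: open wrench lying on the bench. Leave alone
- hammer: hammer lying on the bench. Leave alone

How it is judged:
By the outcome, as a careful person would: the job done as asked, in the order asked, and still so for the second after the job is handed in, with the robot touching nothing.
It also fails if it takes over 61 s, if anything falls off the work surface, if the arm or the gripper's body presses on something with over 40 N, if the wrist force passes 120 N, or if a joint passes its speed limit or range.

## Working session

There is one attempt and no reset: what is moved stays moved. The work goes in short steps, each a Python script; the robot and the scene stay as the last script left them, time stands still between calls to the robot, and variables do not carry over. Pictures are saved under pics/ and viewed, at most 10 in all, crops included, and the job is handed in when it is done.

```bash
ls; mkdir -p pics
python3 - <<'E'
from plant import r,kinematics,eyes,search_frame,trace
import cv2,numpy as np
for c in ["scene","top"]:
    im=eyes.snapshot(c); cv2.imwrite(f"pics/{c}0.png",im)
    i=eyes.camera_info(c); print(c,i)
    for q in ["fixture","turntable","ear_tip","tall_post","short_post_a","lock_bolt","dowel","bush","pad_rest"]:
        try: print(q,[(np.round(d["rect"]).tolist(),round(d["confidence"],2)) for d in search_frame(c,q)][:3])
        except Exception as e: print(q,e)
print(r.get_obs())
E
```

```text
pics
scene {'intrinsics': array([[390.34220031,   0.        , 282.91793187],
       [  0.        , 390.34220031, 206.12319828],
       [  0.        ,   0.        ,   1.        ]]), 'R': array([[-0.54409262,  0.83900356,  0.00602079],
       [ 0.51341777,  0.33860913, -0.78850875],
       [-0.66360034, -0.42593061, -0.61499406]]), 't': array([ 307.7132287 , -223.77213437, 1628.30029376])}
fixture [([308.0, 231.0, 110.0, 67.0], 0.75)]
turntable [([308.0, 219.0, 32.0, 22.0], 0.68)]
ear_tip [([308.0, 221.0, 26.0, 25.0], 0.98)]
tall_post [([303.0, 233.0, 6.0, 23.0], 0.67)]
short_post_a [([318.0, 238.0, 7.0, 9.0], 0.51), ([308.0, 237.0, 9.0, 11.0], 0.42)]
lock_bolt [([182.0, 198.0, 18.0, 24.0], 0.64), ([335.0, 234.0, 17.0, 11.0], 0.63)]
dowel [([274.0, 226.0, 7.0, 12.0], 0.39)]
bush [([275.0, 228.0, 3.0, 10.0], 0.22)]
pad_rest [([308.0, 231.0, 108.0, 72.0], 0.77), ([167.0, 167.0, 44.0, 42.0], 0.56)]
top {'intrinsics': array([[389.87092806,   0.        , 279.33066822],
       [  0.        , 389.87092806, 209.18510583],
       [  0.        ,   0.        ,   1.        ]]), 'R': array([[-0.027
[... 675 characters left out ...]
'clock': 1.0, 'joint_positions': array([ 9.07191396e-01,  2.58567426e-01,  1.53501204e+00, -5.95814082e-06,
        1.34799288e+00, -2.02796658e-01]), 'dq': array([-0.00099334,  0.00098218, -0.00171158, -0.00029043,  0.00106147,
        0.00067376]), 'joint_torque': array([ 5.39384637e-04, -4.45938671e+01, -2.90898871e+01, -2.21193391e-04,
        7.71111954e-04, -2.93198673e-05]), 'tool_pos': array([244.54915527, 492.64197036, 231.32244519]), 'tool_rot': array([6.89909709e-06, 2.28370358e-01, 9.73574332e-01, 7.99557093e-06]), 'ft_force': array([-0.28347331, -0.03586533,  0.29014516]), 'torque': array([ 0.03209189,  0.02291892, -0.01288422]), 'grasp_force': 0.0, 'opening': 0.999836237346938}
```

Run:
```python
import cv2,numpy as np
a=cv2.imread("pics/top0.png")[165:275,180:320]; b=cv2.imread("pics/scene0.png")[180:285,240:380]
cv2.imwrite("pics/a.png",cv2.resize(a,None,fx=5.6,fy=5.4,interpolation=cv2.INTER_CUBIC))
K=np.array([[389.87,0,279.33],[0,389.87,209.185],[0,0,1]]);R=np.array([[-0.02788321,-0.99957206,0.00884454],[-0.98027351,0.02561078,-0.19597941],[0.19566902,-0.01413461,-0.98056812]]);t=np.array([-13.28276773,555.50626027,1107.88825571])
for (u,v,z) in [(245,220,60),(247,222,16),(216,218,40)]:
    d=R.T@np.linalg.solve(K,[u,v,1]);C=-R.T@t;print((C+d*(z-C[2])/d[2]).round())
```

```text
[524.  74.  60.]
[525.  71.  16.]
[536. 162.  40.]
```

View pics/a.png

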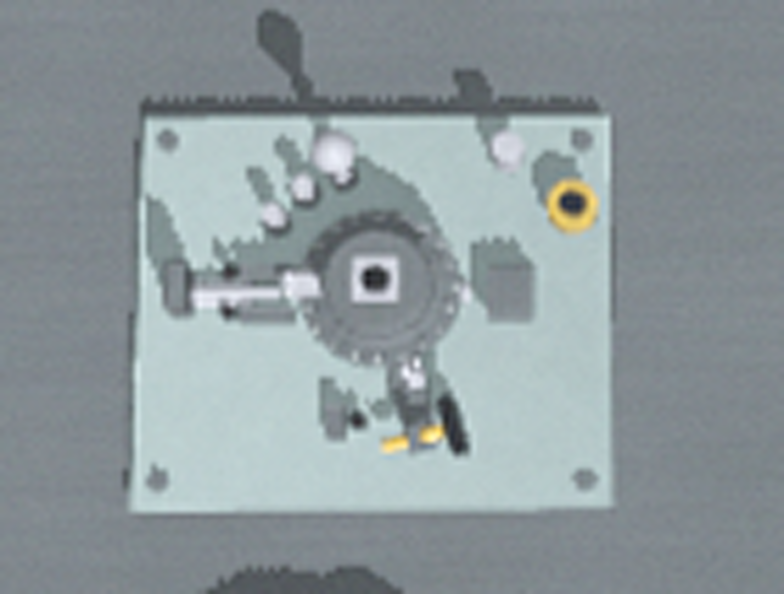

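View pics/top0.png

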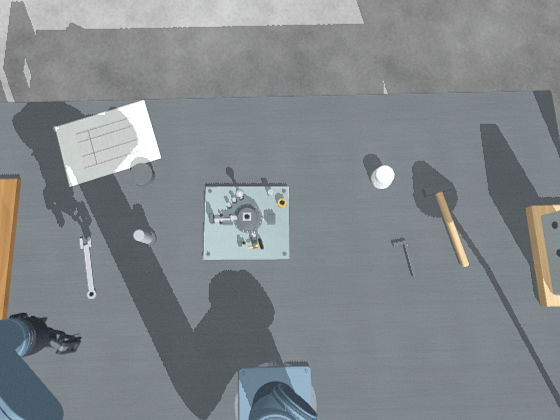

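Run:
```python
from plant import r,kinematics,eyes,search_frame,trace
import cv2,numpy as np
s=.5**.5
for q in ([0,s,s,0],[0,-s,s,0]): print(kinematics.solve_ik([440,30,260],q),kinematics.solve_ik([440,60,60],q))
q=[0,s,s,0] if kinematics.solve_ik([440,30,260],[0,s,s,0]) is not None else [0,-s,s,0]
q=min(([0,s,s,0],[0,-s,s,0]),key=lambda q:abs(kinematics.solve_ik([440,30,260],q)[5]))
print(q)
r.grip(0.0)
r.reach([440,40,280],q)
i=eyes.camera_info("wrist"); im=eyes.snapshot("wrist"); cv2.imwrite("pics/w0.png",im); print(i)
np.savez("w0.npz",**i)
for n in ["fixture","ear_tip","tall_post","short_post_a","lock_bolt","turntable"]:
    print(n,[(np.round(d["rect"]).tolist(),round(d["confidence"],2)) for d in search_frame("wrist",n)][:3])
o=r.get_obs();print(o["clock"],o["tool_pos"],o["ft_force"])
```

```text
[-1.85879400e-01  3.87134999e-02  1.72687442e+00 -4.44089210e-16
  1.37600473e+00 -1.85879400e-01] [-1.16645525e-01  2.74297441e-01  2.00176255e+00 -4.44089210e-16
  8.65532665e-01 -1.16645525e-01]
[-1.85879400e-01  3.87134999e-02  1.72687442e+00 -4.44089210e-16
  1.37600473e+00  2.95571325e+00] [-1.16645525e-01  2.74297441e-01  2.00176255e+00 -4.44089210e-16
  8.65532665e-01  3.02494713e+00]
[0, 0.7071067811865476, 0.7071067811865476, 0]
{'intrinsics': array([[293.86468871,   0.        , 276.73220747],
       [  0.        , 293.86468871, 213.13337847],
       [  0.        ,   0.        ,   1.        ]]), 'R': array([[ 9.99998828e-01,  1.52929803e-03,  7.39901050e-05],
       [ 1.43847739e-03, -9.54967027e-01,  2.96708457e-01],
       [ 5.24413771e-04, -2.96708003e-01, -9.54968107e-01]]), 't': array([-439.4868804 ,  -15.78511446,  437.4690035 ])}
fixture [([346.0, 146.0, 184.0, 202.0], 0.72)]
ear_tip [([349.0, 159.0, 68.0, 77.0], 0.73)]
tall_post [([411.0, 147.0, 39.0, 24.0], 0.74)]
short_post_a [([383.0, 115.0, 15.0, 16.0], 0.6), ([395.0, 126.0, 24.0, 15.0], 0.56)]
lock_bolt [([356.0, 88.0, 30.0, 56.0], 0.91)]
turntable [([350.0, 158.0, 70.0, 74.0], 0.82)]
3.9167 [439.99043519  40.38226544 279.93459357] [-0.18274773  0.82275356 -0.11108485]
```

View pics/w0.png

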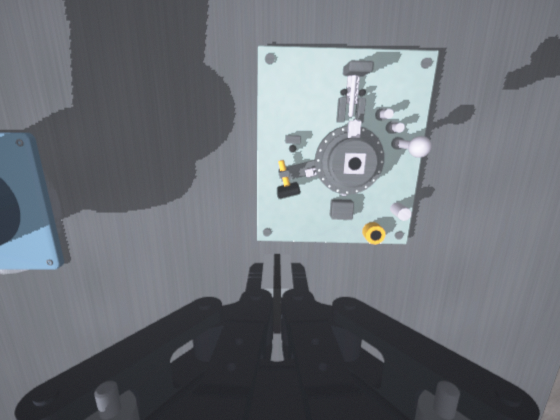

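```bash
cat > h.py <<'E'
import numpy as np,cv2
def back(i,u,v,z):
    R=i["R"];d=R.T@np.linalg.solve(i["intrinsics"],[u,v,1]);C=-R.T@i["t"];return C+d*(z-C[2])/d[2]
def proj(i,X):
    c=i["intrinsics"]@(i["R"]@np.asarray(X,float)+i["t"]);return c[:2]/c[2]
E
python3 - <<'E'
from h import *
i=np.load("w0.npz");im=cv2.imread("pics/w0.png")
# plate mask
hsv=cv2.cvtColor(im,cv2.COLOR_BGR2HSV)
m=((im.min(2)>120)).astype(np.uint8); m[250:]=0
m=cv2.morphologyEx(m,cv2.MORPH_CLOSE,np.ones((5,5)))
n,l,s,c=cv2.connectedComponentsWithStats(m);k=1+s[1:,4].argmax();print(s[k])
cnt=max(cv2.findContours((l==k).astype(np.uint8),0,1)[0],key=cv2.contourArea)
h=cv2.convexHull(cnt);ap=cv2.approxPolyDP(h,8,True)[:,0];print(ap.tolist())
W=np.array([[259,46],[438,50],[408,244],[257,241]])
F=np.array([[-120,135],[105,135],[105,-125],[-120,-125]],float)
def fit(W):
    P=np.array([back(i,*p,16)[:2] for p in W]);a=P-P.mean(0);b=F-F.mean(0)
    th=np.arctan2((b[:,0]*a[:,1]-b[:,1]*a[:,0]).sum(),(b*a).sum());c,s=np.cos(th),np.sin(th);Rm=np.array([[c,-s],[s,c]])
    o=P.mean(0)-Rm@F.mean(0);print("origin",o,"yaw",np.degrees(th),"\nres",(P-o-F@Rm.T).round(1).tolist());return o,Rm
o,Rm=fit(W)
w=lambda x,y,z:[*(o+Rm@[x,y]),z]
big=cv2.resize(im[30:260,235:455],None,fx=2.6,fy=2.6,interpolation=cv2.INTER_CUBIC)
def dot(p,col):
    u=(proj(i,p)-[235,30])*2.6+1.3;cv2.circle(big,tuple(int(x) for x in u),3,col,-1)
for n,p in dict(top=(0,0,70),rest=(-82,-23,20),bolt=(0,114,58),ear=(0,50,51),t4=(72*np.sin(1.2566),72*np.cos(1.2566),82),s3=(72*np.sin(.942),72*np.cos(.942),44),s2=(72*np.sin(.628),72*np.cos(.628),44)).items():
    dot(w(*p),(0,0,255))
for p in F: dot(w(*p,16),(255,0,0))
cv2.imwrite("pics/b.png",big)
d=(im.max(2)<30);d=d.astype(np.uint8);sub=d[180:205,270:310]
ys,xs=np.nonzero(sub);print("pad px",xs.min()+270,xs.max()+270,ys.min()+180,ys.max()+180)
E
```

```text
[   61     0   499   250 84065]
[[559, 78], [559, 249], [69, 247], [61, 220], [209, 0], [494, 0], [514, 8]]
origin [532.90955116  67.72615325] yaw -1.070496525514821 
res [[1.9, -0.4], [-2.0, -0.3], [0.6, 0.2], [-0.5, 0.5]]Traceback (most recent call last):
  File "<stdin>", line 26, in <module>
    return umr_minimum(a, axis, None, out, keepdims, initial, where)
ValueError: zero-size array to reduction operation minimum which has no identity
```

View pics/b.png

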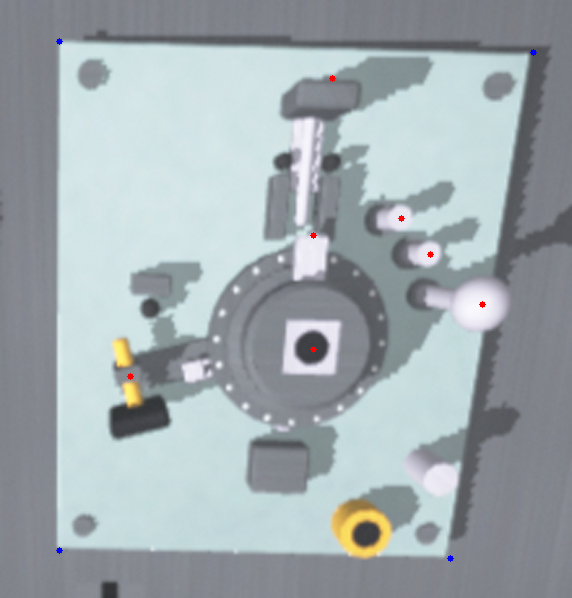

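```bash
cat >> h.py <<'E'
O=np.array([532.9,67.7]);YAW=np.radians(-1.07)
c_,s_=np.cos(YAW),np.sin(YAW);RM=np.array([[c_,-s_],[s_,c_]])
def fw(x,y,z): return [*(O+RM@[x,y]),z]
def wf(p): return RM.T@(np.asarray(p)[:2]-O)
def quat(ang):  # tool down, tool x along world angle ang
    return [0,np.cos(ang/2),np.sin(ang/2),0]
B0=np.radians(195.6);REST=85*np.array([np.cos(B0),np.sin(B0)])
def press(s,back,z,rad=3):
    """tool pose, arm advanced s mm (clockwise at r 85), tool centre `back` mm behind the arm's line"""
    b=B0-s/85; e=np.array([np.cos(b),np.sin(b)]);t=np.array([e[1],-e[0]])
    p=(85+rad)*e-back*t
    return fw(*p,z),quat(np.arctan2(t[1],t[0])+YAW)
def tang(s):
    b=B0-s/85; return RM@np.array([np.sin(b),-np.cos(b)])
E
python3 - <<'E'
from plant import r,eyes,kinematics
from h import *
i=np.load("w0.npz")
t=np.array([np.sin(B0),-np.cos(B0)])
for p in [(113,438),(170,426),(142,431)]:
    f=wf(back(i,235+p[0]/2.6,30+p[1]/2.6,63));print(f.round(1),"behind",((REST-f)@t).round(1),"rad",np.round((f@REST)/85,1))
d=((REST-wf(back(i,235+142/2.6,30+431/2.6,63)))@t)
bk=d+11+12
r.reach(*press(0,bk,130)); r.move_l(press(0,bk,36)[0],rate=120)
r.pause(.2);f0=r.get_obs();print(f0["clock"],f0["tool_pos"],f0["ft_force"])
hit=r.move_l(press(0,bk-20,36)[0],rate=15,guard=1.5)
o=r.get_obs();f=wf(o["tool_pos"]);print(hit,o["clock"],f,"back",(REST-f)@t,o["ft_force"]-f0["ft_force"])
E
```

```text
[-90.4 -46.3] behind 20.3 rad 99.5
[-63.  -39.8] behind 21.4 rad 71.4
[-76.5 -42.5] behind 20.4 rad 85.1
5.7167 [459.20894906   3.48743417  36.73061477] [0.61413161 1.01178898 0.03800538]
True 6.5583 [-76.44764918 -53.76630225] back 31.227401582182978 [ 0.13217626 -3.17912091  1.55319604]
```

```bash
cat >> h.py <<'E'
BK=31.2;Z=36
def stroke(r,f0,fine=19.5,stop=10.5,log=True):
    L=[]
    def go(s,rate):
        r.move_l(*press(s,BK,Z),rate=rate);o=r.get_obs();F=(o["ft_force"]-f0)
        ft=-F[:2]@tang(s);L.append((round(s,1),round(float(ft),1),round(float(np.linalg.norm(F)),1)));return ft
    for s in (4,8,12,15,17.5,fine): 
        if go(s,25)>13: break
    s=fine
    while L[-1][1]<stop and s<23.2: s+=.4;go(s,10)
    if log: print(L)
    return s
def release(r):
    for s in (14,7,0,-4): r.move_l(*press(s,BK,Z),rate=60)
    r.pause(.15)
E
python3 - <<'E'
from plant import r,eyes
from h import *
f0=np.array([.61,1.01,.04])
stroke(r,f0);print(r.get_obs()["clock"]);release(r)
o=r.get_obs();print(o["clock"],o["ft_force"])
i=eyes.camera_info("wrist");cv2.imwrite("pics/w1.png",eyes.snapshot("wrist"))
im=eyes.snapshot("top")[165:275,180:320];cv2.imwrite("pics/t1.png",cv2.resize(im,None,fx=5,fy=5,interpolation=2))
E
```

```text
[(4, 3.6, 3.9), (8, 5.8, 6.0), (12, 6.2, 6.5), (15, 6.4, 6.5), (17.5, 4.4, 4.5), (19.5, 5.4, 5.7), (19.9, 4.1, 4.4), (20.3, 4.4, 4.9), (20.7, 5.1, 5.4), (21.1, 6.8, 7.0), (21.5, 7.5, 7.9), (21.9, 8.5, 8.7), (22.3, 8.4, 8.6), (22.7, 9.4, 9.8), (23.1, 10.2, 10.5), (23.5, 12.4, 12.7)]
10.8167
12.0917 [ 0.06624118  1.31088474 -0.04796346]
```

View pics/t1.png

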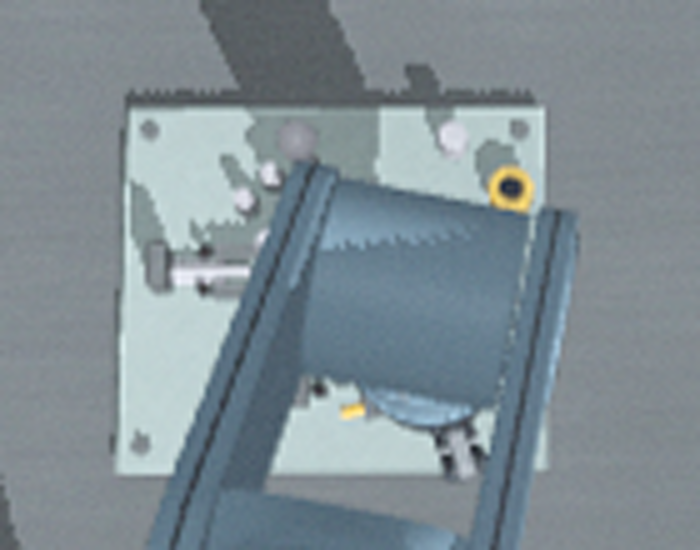

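Run:
```python
from plant import r,eyes
from h import *
for k in range(2):
    f0=r.get_obs()["ft_force"].copy()
    stroke(r,f0);release(r)
o=r.get_obs();print(o["clock"],o["ft_force"])
p,q=press(-4,BK,36)
r.move_l([p[0],p[1],130],rate=150)
r.reach([440,40,260],q)
r.pause(.1)
i=eyes.camera_info("wrist");im=eyes.snapshot("wrist")
ear=[proj(i,fw(50*np.sin(a),50*np.cos(a),51)) for a in np.radians([36,54,72])];tall=proj(i,fw(72*np.sin(np.radians(72)),72*np.cos(np.radians(72)),82))
c=proj(i,fw(0,0,50));x,y=(c-[100,100]).astype(int);x=max(x,0);y=max(y,0)
b=cv2.resize(im[y:y+220,x:x+220],None,fx=2.7,fy=2.7,interpolation=2)
for e in ear+[tall]: cv2.circle(b,tuple(int(v) for v in (e-[x,y])*2.7+1.3),3,(0,0,255),-1)
cv2.imwrite("pics/e3.png",b);print(r.get_obs()["clock"])
```

```text
[(4, 4.0, 4.7), (8, 5.3, 5.5), (12, 5.7, 5.9), (15, 5.6, 5.7), (17.5, 5.5, 5.5), (19.5, 3.1, 3.1), (19.9, 2.7, 2.8), (20.3, 3.7, 3.8), (20.7, 4.0, 4.0), (21.1, 4.4, 4.6), (21.5, 6.2, 6.5), (21.9, 6.7, 6.9), (22.3, 7.4, 7.5), (22.7, 8.9, 9.0), (23.1, 11.0, 11.2)]
[(4, 2.5, 2.7), (8, 4.9, 5.2), (12, 5.8, 5.8), (15, 4.2, 4.3), (17.5, 4.7, 4.8), (19.5, 3.0, 3.2), (19.9, 3.9, 4.3), (20.3, 3.2, 3.3), (20.7, 4.3, 4.9), (21.1, 5.8, 6.3), (21.5, 6.9, 7.4), (21.9, 7.2, 7.4), (22.3, 7.6, 7.9), (22.7, 9.7, 9.7), (23.1, 10.8, 11.1)]
23.1083 [ 0.64916716 -0.07212168 -0.43967644]
24.6333
```

View pics/e3.png

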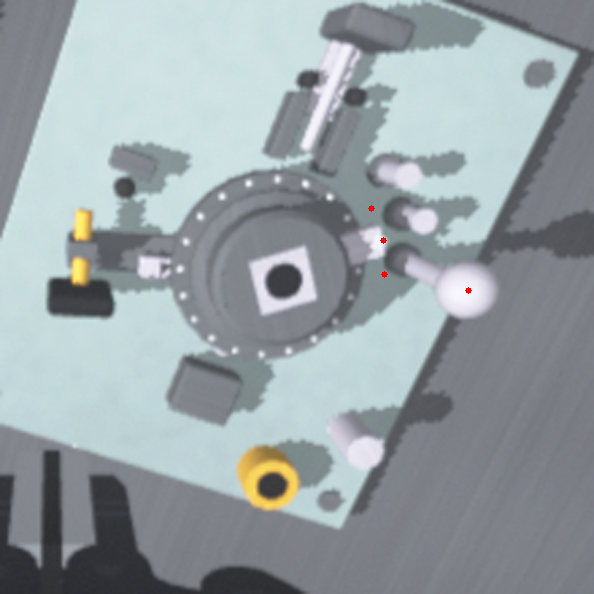

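Run:
```python
from plant import r,eyes
from h import *
p,q=press(-4,BK,36)
r.reach([p[0],p[1],130],q); r.move_l(p,rate=120); r.pause(.2)
f0=r.get_obs()["ft_force"].copy()
stroke(r,f0);release(r)
p,q=press(-6,BK,36)
r.move_l(p);r.move_l([p[0],p[1],130],rate=150)
qb=quat(np.pi/2+YAW)
r.reach([440,40,260],qb)
r.pause(.1)
i=eyes.camera_info("wrist");im=eyes.snapshot("wrist")
ear=[proj(i,fw(50*np.sin(a),50*np.cos(a),51)) for a in np.radians([72])]
c=proj(i,fw(0,0,50));x,y=(c-[100,100]).astype(int);x=max(x,0);y=max(y,0)
b=cv2.resize(im[y:y+220,x:x+220],None,fx=2.7,fy=2.7,interpolation=2)
for e in ear: cv2.circle(b,tuple(int(v) for v in (e-[x,y])*2.7+1.3),3,(0,0,255),-1)
cv2.imwrite("pics/e4.png",b)
r.reach(fw(0,140,150),qb);print(r.get_obs()["clock"])
```

```text
[(4, 2.8, 3.1), (8, 4.8, 5.0), (12, 5.2, 5.3), (15, 4.6, 4.7), (17.5, 3.7, 3.9), (19.5, 3.1, 3.3), (19.9, 3.2, 3.3), (20.3, 2.1, 2.3), (20.7, 2.7, 2.8), (21.1, 4.2, 4.4), (21.5, 5.3, 5.7), (21.9, 6.8, 7.0), (22.3, 8.6, 8.8), (22.7, 9.3, 9.4), (23.1, 9.9, 9.9), (23.5, 10.9, 11.2)]
34.75
```

View pics/e4.png

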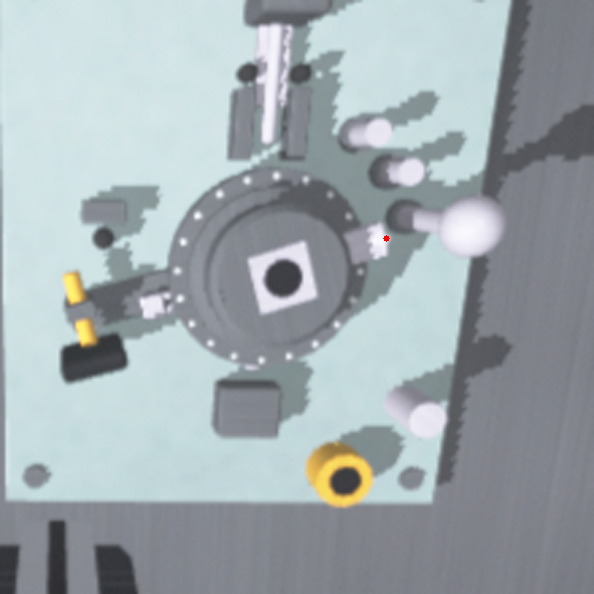

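The ear (377,240) lies on the predicted fourth notch (386,238), towards the ball post. Next is the bolt.

Run:
```python
from plant import r,eyes
from h import *
r.move_l(fw(0,140,40),rate=120);r.pause(.2)
o=r.get_obs();f0=o["ft_force"].copy();n=RM@[0,1]
hit=r.move_l(fw(0,112,40),rate=15,guard=1.5)
o=r.get_obs();y=wf(o["tool_pos"])[1];print(hit,y-11,o["ft_force"]-f0,o["clock"])
L=[];y0=y
def go(y,rate):
    r.move_l(fw(0,y,40),rate=rate);o=r.get_obs();F=float((o["ft_force"]-f0)[:2]@n);L.append((round(y-11,1),round(wf(o["tool_pos"])[1]-11,1),round(F,1)));return F
if hit:
    y=max(y-6,11+101.5)
    F=go(y,20)
    while F<10 and y>11+94: y-=.5;F=go(y,10)
print(L,r.get_obs()["clock"])
```

```text
True 115.17394402164203 [-0.65442393 -0.14326239  0.22046613] 37.0333
[(np.float64(109.2), np.float64(109.0), 2.2), (np.float64(108.7), np.float64(108.7), 2.1), (np.float64(108.2), np.float64(108.3), 2.6), (np.float64(107.7), np.float64(107.7), 3.4), (np.float64(107.2), np.float64(107.1), 3.1), (np.float64(106.7), np.float64(106.6), 3.4), (np.float64(106.2), np.float64(106.1), 2.7), (np.float64(105.7), np.float64(105.6), 3.0), (np.float64(105.2), np.float64(105.1), 2.7), (np.float64(104.7), np.float64(104.6), 3.0), (np.float64(104.2), np.float64(104.1), 2.8), (np.float64(103.7), np.float64(103.6), 2.2), (np.float64(103.2), np.float64(103.1), 2.4), (np.float64(102.7), np.float64(102.6), 2.8), (np.float64(102.2), np.float64(102.1), 1.7), (np.float64(101.7), np.float64(101.6), 2.8), (np.float64(101.2), np.float64(101.2), 2.5), (np.float64(100.7), np.float64(100.7), 3.1), (np.float64(100.2), np.float64(100.4), 4.2), (np.float64(99.7), np.float64(100.1), 5.4), (np.float64(99.2), np.float64(99.9), 6.7), (np.float64(98.7), np.float64(99.6), 8.0), (np.float64(98.2), np.float64(99.5), 8.7), (np.float64(97.7), np.float64(99.3), 10.1)] 43.25
```

Run:
```python
from plant import r,eyes
from h import *
r.move_l(fw(0,140,40),rate=60);r.move_l(fw(0,140,170),rate=150)
r.reach([440,40,260],quat(np.pi/2+YAW));r.pause(.1)
i=eyes.camera_info("wrist");im=eyes.snapshot("wrist")
c=proj(i,fw(0,0,50));x,y=(c-[100,130]).astype(int);x=max(x,0);y=max(y,0)
b=cv2.resize(im[y:y+220,x:x+220],None,fx=2.7,fy=2.7,interpolation=2)
for e in [proj(i,fw(47,15.3,51)),proj(i,fw(0,99,58))]: cv2.circle(b,tuple(int(v) for v in (e-[x,y])*2.7+1.3),3,(0,0,255),-1)
cv2.imwrite("pics/f.png",b);o=r.get_obs();print(o["clock"],o["ft_force"])
```

```text
45.95 [ 0.08489896  1.11113329 -0.79722876]
```

View pics/f.png

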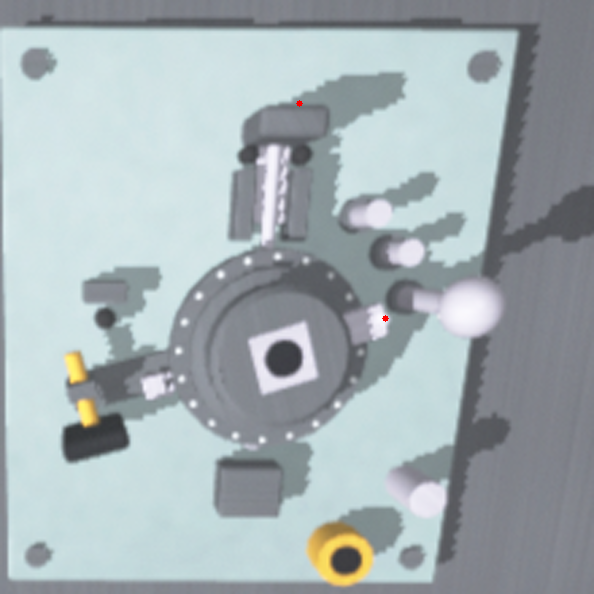

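The bolt head's outer edge (300,105) sits at the predicted home position, the ear (377,320) points at the ball post, and the dowel and bush haven't moved.

```bash
python3 -c "
from plant import r
print(r.sign_off())"
```

```text
the job is handed in; nothing more can be done
None
```

I clicked the lever four times, so the ear now points at the tall ball-headed post. I then pushed the lock bolt home (about 10 N; the lever peaked at 12.7 N) and handed the job in at about 46 s.

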